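# Pack the sake set

## Robot

A 6-joint arm with a two-finger parallel gripper is mounted at the origin on the work surface. World frame = base frame: x ahead of the robot, y to its left, z up, the work surface at z = 0. Lengths are in m, angles in rad, forces in N, time in s.
With the tool pointing down it reaches from about 0.375 to 0.975 m from the base axis. Payload 3.8 kg.
Tool frame: the origin (TCP) lies midway between the tips of the shut fingers; the grasp point (between the pads) lies bot.grasp_offset behind it (bot.grasp_offset is the distance from the TCP to the grasp point, in m); z points along the fingers, y is the direction in which the jaws open and shut (so a half turn about z gives the same grasp; the last joint's range is limited). The gripper opens to 85 mm and grips with 20 to 120 N. Pads are 22 mm wide; open, the fingers measure 114 mm over their backs; the gripper's body (76 mm by 85 mm) begins 54 mm behind the grasp point. The pads swing forward as they close: fully open they stand 13 mm farther back than shut.
Start: joints at [-1.279, 0.264, 1.604, -0, 1.274, -0.037], TCP at [0.218, -0.639, 0.231] pointing down, gripper open.
Joint ranges: [-2.63, 2.63], [-0.94, 2.18], [0.31, 2.57], [-1.31, 4.45], [0, 2.66], [-2.55, 2.55]. Speed limits (rad/s): [2.57, 2.57, 3.14, 3.14, 3.14, 3.14].

## Interface

Orientations are given as a rotation vector (axis times angle).
In Python, from workcell import read_state, viewer, job, bot gives the robot as it stands.
- The arm moves only by the shell command python3 -m crank 'ROWS' [FORCE]. ROWS is text: rows parted by semicolons, each of 7 numbers parted by spaces: the shift along the tool's x, y, z in mm, then the turn, a rotation vector about the tool's x, y, z in rad, then the closure in counts, from 0 (fully open) to 255 (shut). A call has 1 to 20 rows; each row is the pose to reach, as a shift and turn from the pose commanded when the call began, along the tool's axes at that moment; what a row does not reach only later rows make up. A row lasts 1/8 s, in which the tool goes at most 62.5 mm and 10.7 degrees, less where a joint would pass 70% of its speed; a pose out of reach is approached as far as the arm can. A call with a gripper value outside its range is refused whole. The fingers move at their own pace and stop on an object; FORCE is the grip in N (left out, the last holds). Time passes only in rows, so rows that repeat a pose let the fingers close. It gives the time, the measured TCP pose, the force and the opening at its end, in the units of the state.
- read_state(): the state, without advancing time (a new reading comes with each control period).
- viewer.read_camera(name): name is "scene" or "side" or "wrist"; returns a dict with "pixels" (480x640x3 uint8, red, green, blue), "vertical_fov" (degrees; the focal length in pixels is half the picture's height over the tangent of half this angle, whatever the lens; pixels are square), "cx", "cy" (the principal point, pixels), "k1" (the pictures are not rectified: a ray, as slopes to the right and down, at radius r is drawn at 1 + k1 r^2 times it, then the intrinsics apply), "view" (4x4, takes a point from world to camera coordinates); the wrist camera has in their place "tool_from_camera" (4x4, takes a point from camera to tool coordinates, whose origin is the TCP and whose axes are the flange's). Camera axes: x right, y up, looking along -z (the intrinsics and any distortion apply to the point x, -y, -z); pixel columns grow to the right and rows downward; lengths in m; the calibration is good to about 2 mm. A picture is of the moment at which its call begins: read the wrist's pose just before it. There is no depth.
- job.finish_job(): hands the job in, once; it reports no verdict.
The state is a dict: "time": time; "q": joint angles; "joint_vel": joint speeds; "joint_torque": joint torques, N m; "tool_pos": TCP position; "tcp_rot": TCP orientation; "wrist_force": force on the tool from outside, world axes, zero at the start; "torque": the same for the moment, N m; "width": opening from 0.0 (shut) to 1.0 (fully open).
Only numpy, scipy, OpenCV 4.12 (cv2) and the standard library are available. Lean on these libraries where they do the work, as an engineer would, in place of code of your own. Each camera call takes 0.05 s, during which the arm holds its last target.

## Task

Pack the sake set into the divided wooden box: stand the two flasks in its two large bays and the two small cups in its two small bays, one piece to each bay, upright on the bay floor, setting each down gently and never dropping it. The bigger tea cup, the thin-necked bud vase, the soy cruet and the little glaze jar stand among them but do not belong in the box: leave them standing where they are, and knock nothing over.

Things in the scene. Friction and masses are not known exactly. Their poses are not given: they have to be found in the camera images.
- box: fixed shallow wooden box base, 186 (x) by 210 (y) by 26 mm tall, yaw up to 0.6 rad; origin at the centre of its underside, z up. Floor 8 mm up, walls 8 and dividers 6 mm thick, all tops 26 mm up. In its own frame, two small bays (70 along x, 94 along y, for cups) are centred at x -50, y +50 and -50 mm; two large bays (94 by 94, for flasks) at x +38, y +50 and -50 mm
- flask_1: loose sake flask (about 0.2 kg), 112 mm tall: pear-shaped body, widest 64 mm at 30 mm height (48 mm at the foot), shoulder closing by 72 mm height to a straight neck 26 mm in diameter from 75 to 98 mm height, flared lip 33 mm wide with an open mouth; straw-coloured glaze. Origin at the centre of the underside, z up; round, so yaw does not matter
- flask_2: the second loose sake flask (about 0.2 kg), 112 mm tall: pear-shaped body, widest 64 mm at 30 mm height (48 mm at the foot), shoulder closing by 72 mm height to a straight neck 26 mm in diameter from 75 to 98 mm height, flared lip 33 mm wide with an open mouth; straw-coloured glaze. Origin at the centre of the underside, z up; round, so yaw does not matter
- cup_1: loose sake cup (about 0.09 kg), the smallest open vessel: 52 mm tall, 34 mm wide at the foot, 52 mm wide at 30 mm height and 54 mm at the rim, no handle; straw-coloured glaze. Origin at the centre of the underside, z up; round, so yaw does not matter
- cup_2: the second loose sake cup (about 0.09 kg), the smallest open vessel: 52 mm tall, 34 mm wide at the foot, 52 mm wide at 30 mm height and 54 mm at the rim, no handle; straw-coloured glaze. Origin at the centre of the underside, z up; round, so yaw does not matter
- tea_cup: tea cup, does not belong: same glaze as the sake cups but larger, a straight-sided open cup 80 mm tall and 66 mm wide, no handle. Loose. Origin at the centre of the underside, z up
- bud_vase: bud vase, does not belong: same glaze and height as the flasks (112 mm) but a round body 62 mm wide at 30 mm height and a thin neck only 15 mm in diameter from about 70 mm height up. Loose. Origin at the centre of the underside, z up
- soy_cruet: soy cruet, does not belong: same glaze, squat body 62 mm wide, closed by a lid with a round knob, 78 mm tall in all, with a spout reaching 47 mm out from its axis along its +x and a loop handle reaching 47 mm along its -x. Loose. Origin at the centre of the underside of the body, z up
- glaze_jar: small closed glaze jar, does not belong: white plastic with a blue band and a black screw cap, 48 mm in diameter, 56 mm tall. Loose. Origin at the centre of the underside, z up
Mind the look-alikes: they are no part of the job. What is shaped like the cup_1 but orange or purple is not meant.

How it is judged:
At the end, for the whole second after the job is handed in: One flask in each large bay, one cup in each small bay: upright within 0.12 rad, underside on the bay floor (within 4 mm), centred within 20 mm (flasks) or 15 mm along and 25 mm across (cups; the walls leave less), at rest, released. Nothing else moved over 30 mm ((((x of flask_1 in the frame of box between 0.018 and 0.058 m and y of flask_1 in the frame of box between 0.03 and 0.07 m and z of flask_1 in the frame of box between 0.004 and 0.012 m and angle between flask_1's own z axis and vertical below 0.12 rad and linear speed of flask_1 below 0.02 m/s) and (x of flask_2 in the frame of box between 0.018 and 0.058 m and y of flask_2 in the frame of box between -0.07 and -0.03 m and z of flask_2 in the frame of box between 0.004 and 0.012 m and angle between flask_2's own z axis and vertical below 0.12 rad and linear speed of flask_2 below 0.02 m/s)) or ((x of flask_1 in the frame of box between 0.018 and 0.058 m and y of flask_1 in the frame of box between -0.07 and -0.03 m and z of flask_1 in the frame of box between 0.004 and 0.012 m and angle between flask_1's own z axis and vertical below 0.12 rad and linear speed of flask_1 below 0.02 m/s) and (x of flask_2 in the frame of box between 0.018 and 0.058 m and y of flask_2 in the frame of box between 0.03 and 0.07 m and z of flask_2 in the frame of box between 0.004 and 0.012 m and angle between flask_2's own z axis and vertical below 0.12 rad and linear speed of flask_2 below 0.02 m/s))) and (((x of cup_1 in the frame of box between -0.065 and -0.035 m and y of cup_1 in the frame of box between 0.025 and 0.075 m and z of cup_1 in the frame of box between 0.004 and 0.012 m and angle between cup_1's own z axis and vertical below 0.12 rad and linear speed of cup_1 below 0.02 m/s) and (x of cup_2 in the frame of box between -0.065 and -0.035 m and y of cup_2 in the frame of box between -0.075 and -0.025 m and z of cup_2 in the frame of box between 0.004 and 0.012 m and angle between cup_2's own z axis and vertical below 0.12 rad and linear speed of cup_2 below 0.02 m/s)) or ((x of cup_1 in the frame of box between -0.065 and -0.035 m and y of cup_1 in the frame of box between -0.075 and -0.025 m and z of cup_1 in the frame of box between 0.004 and 0.012 m and angle between cup_1's own z axis and vertical below 0.12 rad and linear speed of cup_1 below 0.02 m/s) and (x of cup_2 in the frame of box between -0.065 and -0.035 m and y of cup_2 in the frame of box between 0.025 and 0.075 m and z of cup_2 in the frame of box between 0.004 and 0.012 m and angle between cup_2's own z axis and vertical below 0.12 rad and linear speed of cup_2 below 0.02 m/s)))); the robot touches nothing.
It fails at once if the tea cup, bud vase, soy cruet or glaze jar is moved more than 30 mm (distance of any of tea_cup, bud_vase, soy_cruet, glaze_jar from where it was at the start of the episode above 0.03 m).
It fails at once if one of the pieces is knocked over (leans more than 0.7 rad) (angle between any of flask_1, flask_2, cup_1, cup_2, tea_cup, bud_vase, soy_cruet, glaze_jar's own z axis and vertical above 0.7 rad).
It fails at once if a piece of the set is dropped (it moves faster than 0.6 m/s with its foot within 30 mm of the table: a fall of some 20 mm) ((height (world z) of flask_1 below 0.03 m and linear speed of flask_1 above 0.6 m/s) or (height (world z) of flask_2 below 0.03 m and linear speed of flask_2 above 0.6 m/s) or (height (world z) of cup_1 below 0.03 m and linear speed of cup_1 above 0.6 m/s) or (height (world z) of cup_2 below 0.03 m and linear speed of cup_2 above 0.6 m/s)).
It also fails if it takes over 118 s, if anything falls off the work surface, if the arm or the gripper's body presses on something with over 40 N, if the wrist force passes 120 N, or if a joint passes its speed limit or range.

## Working session

There is one attempt and no reset: what is moved stays moved. The work goes in short steps, Python scripts to look and compute and a shell command to move; the robot and the scene stay as the last step left them, time stands still between calls to the robot, and variables do not carry over. Pictures are saved under pics/ and viewed, and the job is handed in when it is done.

```bash
ls; mkdir -p pics; cat > h.py <<'E'
import numpy as np, cv2
from scipy.spatial.transform import Rotation as R
from workcell import read_state, viewer, job, bot
def grab(name,fn):
    s=read_state(); c=viewer.read_camera(name); cv2.imwrite('pics/'+fn+'.png',c['pixels'][:,:,::-1]); 
    c['s']=s; np.save('pics/'+fn+'.npy',c,allow_pickle=True); return c
def load(fn): return np.load('pics/'+fn+'.npy',allow_pickle=True).item()
def K(c):
    f=240/np.tan(np.radians(c['vertical_fov'])/2); return f
def cam2world(c):
    if 'view' in c: return np.linalg.inv(np.array(c['view']))
    T=np.eye(4); T[:3,:3]=R.from_rotvec(c['s']['tcp_rot']).as_matrix(); T[:3,3]=c['s']['tool_pos']
    return T@np.array(c['tool_from_camera'])
def ray(c,u,v):
    f=K(c); k=c['k1']; p=np.array([(u-c['cx'])/f,(v-c['cy'])/f]); q=p.copy()
    for _ in range(30): q=p/(1+k*(q@q))
    T=cam2world(c); d=T[:3,:3]@np.array([q[0],-q[1],-1]); return T[:3,3],d
def onz(c,u,v,z):
    o,d=ray(c,u,v); return o+d*(z-o[2])/d[2]
def proj(c,P):
    T=np.linalg.inv(cam2world(c)); p=T[:3,:3]@np.array(P)+T[:3,3]; a=np.array([p[0],-p[1]])/-p[2]
    return a*(1+c['k1']*(a@a))*K(c)+np.array([c['cx'],c['cy']])
E
python3 - <<'E'
from h import *
for n in ['scene','side','wrist']:
    c=grab(n,n+'0'); print(n,c['vertical_fov'],c['cx'],c['cy'],c['k1'],np.round(cam2world(c),3).tolist())
s=read_state(); print(s,bot.grasp_offset)
E
```

```text
pics
scene 42.78253997019221 318.67466265704155 242.75364570103227 0.053903469849283375 [[0.347, -0.779, 0.522, 1.189], [0.938, 0.29, -0.191, -0.166], [-0.003, 0.556, 0.831, 1.166], [0.0, 0.0, 0.0, 1.0]]
side 55.79373666709662 326.30675651496176 239.8883146095915 -0.015569991182357122 [[0.967, 0.182, -0.176, 0.322], [-0.253, 0.737, -0.626, -0.525], [0.015, 0.65, 0.759, 0.791], [0.0, 0.0, 0.0, 1.0]]
wrist 63.72501342404985 315.94206739895725 238.2788834110359 0.028072841560279352 [[0.323, 0.906, 0.273, 0.288], [-0.946, 0.31, 0.092, -0.615], [-0.002, -0.288, 0.958, 0.373], [0.0, 0.0, 0.0, 1.0]]
{'time': 0.15, 'q': array([-1.27893202e+00,  2.64623773e-01,  1.60505781e+00,  3.35815052e-05,
        1.27367371e+00, -3.68910786e-02]), 'joint_vel': array([-0.00066109, -0.00256287, -0.00347651, -0.00080911,  0.00179138,
       -0.00041874]), 'joint_torque': array([ 1.13038062e-03, -5.15905952e+01, -3.67960167e+01, -8.63762352e-05,
        7.98338209e-03, -1.47343087e-05]), 'tool_pos': array([ 0.21778865, -0.63831294,  0.23021993]), 'tcp_rot': array([-3.09751890e+00, -5.13783301e-01,  3.01838665e-04]), 'wrist_force': array([-0.26056921, -0.00647911, -0.62699576]), 'torque': array([-0.03470997,  0.00964697,  0.04193765]), 'width': 0.9988466319720003} 0.0187
```

View pics/scene0.png

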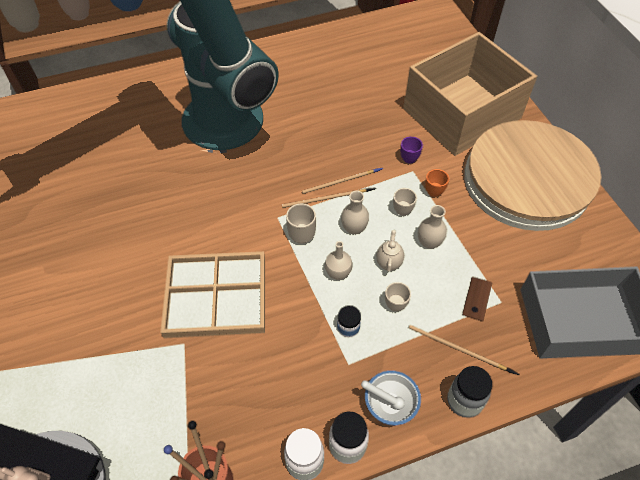

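View pics/side0.png

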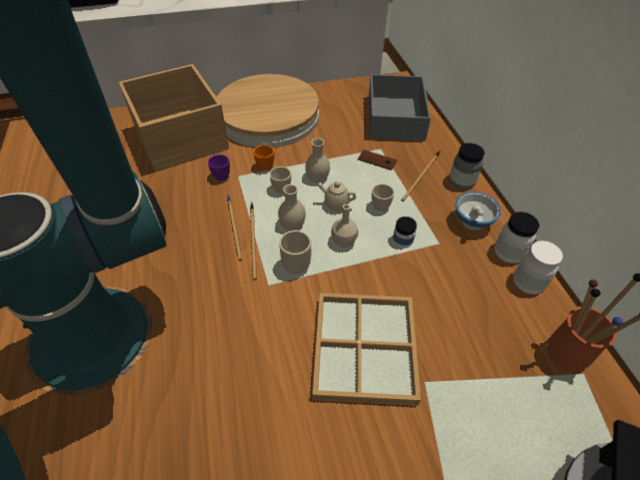

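View pics/wrist0.png

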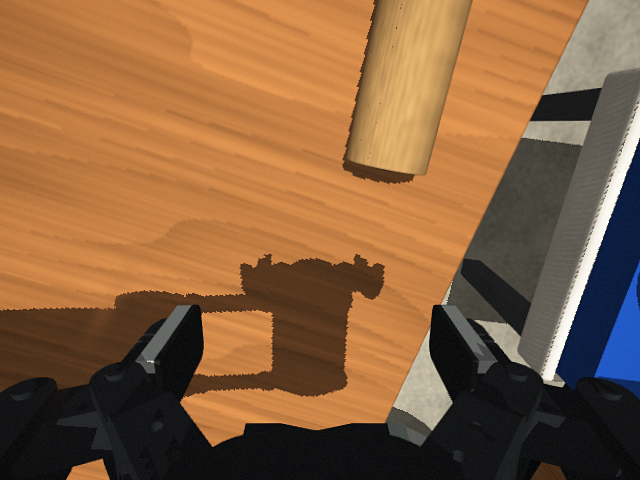

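```bash
python3 - <<'E'
import cv2
a=cv2.imread('pics/scene0.png'); b=cv2.imread('pics/side0.png')
cv2.imwrite('pics/sc_z.png',cv2.resize(a[165:345,270:480],None,fx=3.5,fy=3.2,interpolation=cv2.INTER_CUBIC)[:,:])
cv2.imwrite('pics/sd_z.png',cv2.resize(b[130:280,240:440],None,fx=4,fy=4,interpolation=cv2.INTER_CUBIC))
x=cv2.resize(a[240:345,155:275],None,fx=3,fy=4); y=cv2.resize(b[285:410,305:425],None,fx=3,fy=3.36)
cv2.imwrite('pics/box_z.png',cv2.hconcat([x,y]))
E
```

```text
(no output)
```

View pics/sc_z.png

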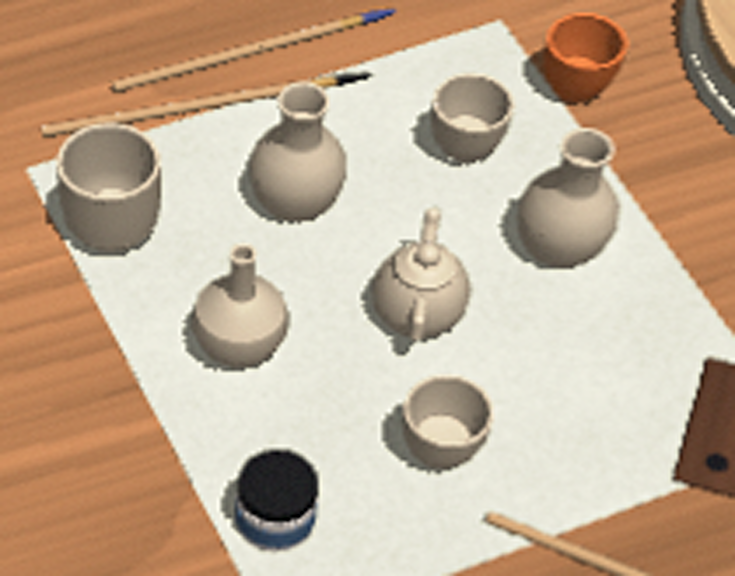

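View pics/sd_z.png

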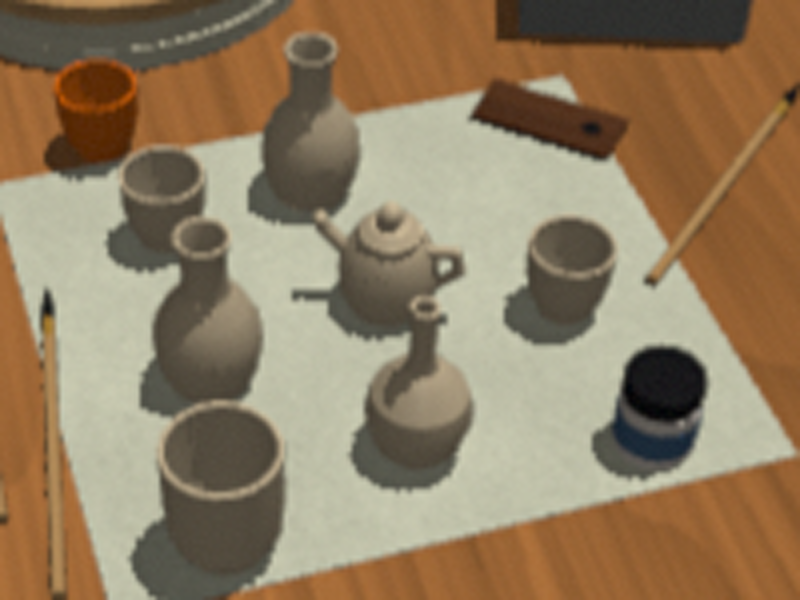

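View pics/box_z.png

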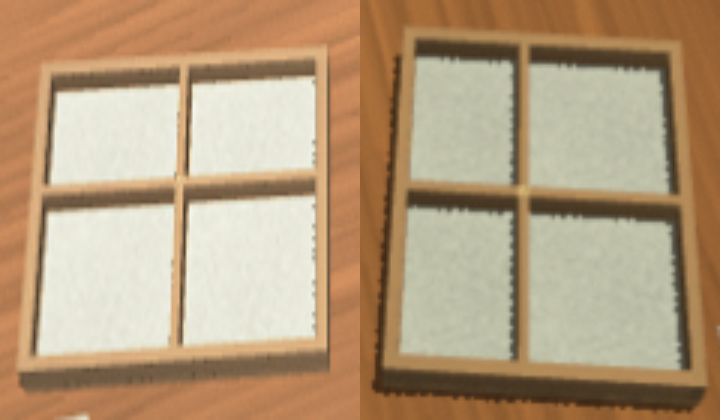

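```bash
cat > m.py <<'E'
from h import *
a=load('scene0');b=load('side0')
S=lambda p:(270-.36+p[0]/3.5,165-.35+p[1]/3.2)
D=lambda p:(240-.375+p[0]/4,130-.375+p[1]/4)
P=dict(flaskA=((302,101),(201,238),.111),flaskB=((587,149),(312,50),.111),cupA=((472,103),(163,175),.052),cupB=((448,416),(571,248),.052),tea=((110,160),(222,452),.08),vase=((243,253),(426,307),.112),jar=((278,484),(665,378),.056),knob=((428,251),(391,215),.073))
for n,(s,d,z) in P.items():
    print(n,onz(a,*S(s),z)[:2].round(4),onz(b,*D(d),z)[:2].round(4))
    u=[]
    for c,p in((a,S(s)),(b,D(d))):u.append(ray(c,*p))
    A=sum(np.eye(3)-np.outer(d,d)/(d@d) for o,d in u);B=sum((np.eye(3)-np.outer(d,d)/(d@d))@o for o,d in u);print('   tri',np.linalg.solve(A,B).round(4))
sc=[(43,65),(327,46),(329,352),(18,375)];sd=[(405,28),(681,41),(707,385),(384,367)]
X=[onz(a,155-.33+x/3,240-.37+y/4,.026) for x,y in sc];Y=[onz(b,305-.33+(x-360)/3,285-.35+y/3.36,.026) for x,y in sd]
print(np.round(X,4));print(np.round(Y,4))
for Z in(X,Y):
    print(np.mean(Z,0),[np.linalg.norm(Z[i]-Z[i-1]).round(4) for i in range(4)])
E
python3 m.py
```

```text
flaskA [0.4398 0.1949] [0.4394 0.1966]
   tri [0.4395 0.1953 0.1115]
flaskB [0.5383 0.3425] [0.5381 0.3433]
   tri [0.5381 0.3427 0.1111]
cupA [0.4386 0.3189] [0.4383 0.3198]
   tri [0.4384 0.3191 0.0522]
cupB [0.6668 0.1982] [0.6604 0.1989]
   tri [0.6632 0.2014 0.0471]
tea [0.4233 0.073 ] [0.4229 0.0702]
   tri [0.4227 0.0727 0.0781]
vase [0.5436 0.1149] [0.5435 0.1155]
   tri [0.5435 0.115  0.1123]
jar [0.6792 0.0849] [0.6747 0.0839]
   tri [0.6769 0.0865 0.052 ]
knob [0.5576 0.232 ] [0.5575 0.2298]
   tri [0.5576 0.2317 0.072 ]
[[ 0.3904 -0.2249  0.026 ]
 [ 0.451  -0.0261  0.026 ]
 [ 0.6298 -0.0807  0.026 ]
 [ 0.5684 -0.2814  0.026 ]]
[[ 0.4507 -0.0269  0.026 ]
 [ 0.6282 -0.081   0.026 ]
 [ 0.5651 -0.2808  0.026 ]
 [ 0.3883 -0.2259  0.026 ]]
[ 0.50990434 -0.15329909  0.026     ] [np.float64(0.1868), np.float64(0.2078), np.float64(0.1869), np.float64(0.2098)]
[ 0.5080471  -0.15364414  0.026     ] [np.float64(0.2086), np.float64(0.1856), np.float64(0.2095), np.float64(0.1852)]
```

```bash
python3 -m crank '20 -15 -10 0 0 0 0; 60 -45 -30 0 0 0 0; 105 -80 -50 0 0 0.05 0; 150 -115 -70 0 0 0.1 0; 195 -150 -70 0 0 0.15 0; 240 -185 -70 0 0 0.2 0; 285 -220 -70 0 0 0.25 0; 329 -250 -70 0 0 0.3 0; 352 -300 -70 0 0 0.329 0; 375 -350 -70 0 0 0.329 0; 398 -400 -70 0 0 0.329 0; 421 -450 -70 0 0 0.329 0; 444 -500 -70 0 0 0.329 0; 467 -550 -70 0 0 0.329 0; 490 -600 -70 0 0 0.329 0; 513 -645 -70 0 0 0.329 0; 530 -680 -70 0 0 0.329 0; 536 -698 -70 0 0 0.329 0; 538 -703 -70 0 0 0.329 0; 538 -703 -70 0 0 0.329 0'
python3 -m crank '0 0 0 0 0 0 0; 0 0 0 0 0 0 0'
python3 - <<'E'
from h import *
c=grab('wrist','wrist1'); s=read_state(); print(s['tool_pos'],s['tcp_rot'],s['q'])
E
```

```text
time: 2.65
tool_pos: [0.4999, 0.1996, 0.3014]
tcp_rot: [3.141, -0.0, -0.0]
wrist_force: [0.5, 0.7, 0.0]
width: 1.001
time: 2.9
tool_pos: [0.5002, 0.1992, 0.3014]
tcp_rot: [3.141, -0.003, 0.0]
wrist_force: [-0.7, -0.4, 0.0]
width: 1.003
[0.50024546 0.19935536 0.30136864] [ 3.14148133e+00 -2.38995629e-03  2.00954417e-04] [ 3.33064559e-01 -3.24452546e-02  1.80432932e+00 -1.49242052e-04
  1.36962389e+00  1.90541225e+00]
```

View pics/wrist1.png

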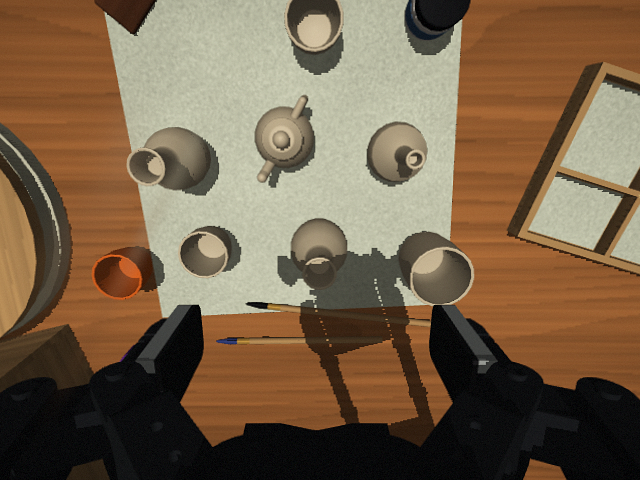

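```bash
python3 - <<'E'
from h import *
c=load('wrist1')
for n,u,v,z in [('flaskA',319,271,.111),('flaskB',147,167,.111),('cupA',205,251,.052),('cupB',314,22,.052),('tea',441,276,.08),('vase',415,159,.112),('orange',118,276,.052),('knob',283,141,.073)]:
    print(n,onz(c,u,v,z).round(4))
E
```

```text
flaskA [0.4422 0.1963 0.111 ]
flaskB [0.5373 0.3426 0.111 ]
cupA [0.442  0.3178 0.052 ]
cupB [0.6599 0.2006 0.052 ]
tea [0.4244 0.0725 0.08  ]
vase [0.544  0.1153 0.112 ]
orange [0.4136 0.414  0.052 ]
knob [0.5572 0.2297 0.073 ]
```

```bash
python3 -m crank '-20 1 30 0 0 0 0; -50 3 70 0 0 0 0; -60 3 110 0 0 0 0; -60 3 140 0 0 0 0; -60 3 165 0 0 0 0; -60 3 190 0 0 0 0; -60 3 210 0 0 0 0; -60 3 222 0 0 0 0; -60 3 229 0 0 0 0; -60 3 229 0 0 0 0' 35
python3 - <<'E'
from h import *
grab('side','side1');grab('wrist','wrist2')
s=cv2.imread('pics/side1.png');w=cv2.imread('pics/wrist2.png')
cv2.imwrite('pics/c1.png',cv2.hconcat([cv2.resize(s[100:300,180:400],(400,364)),cv2.resize(w,(400,364))]))
E
```

```text
time: 4.2
tool_pos: [0.4401, 0.1971, 0.0722]
tcp_rot: [3.141, -0.001, -0.0]
wrist_force: [-0.9, -0.2, 0.6]
width: 1.002
```

View pics/c1.png

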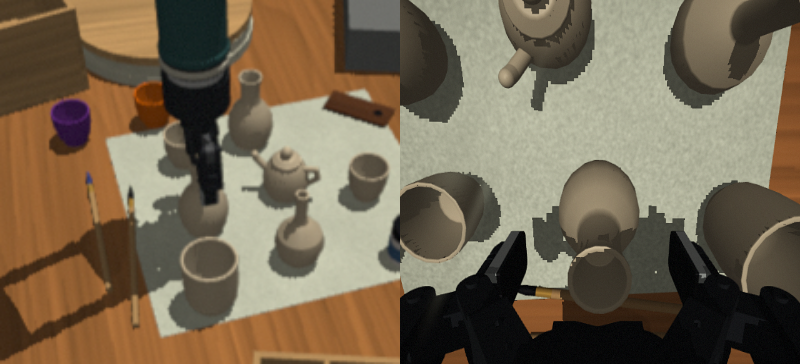

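```bash
python3 - <<'E'
from h import *
c=load('wrist2');print(onz(c,319,368,.111))
E
python3 -m crank '0 0 0 0 0 0 60; 0 0 0 0 0 0 110; 0 0 0 0 0 0 150; 0 0 0 0 0 0 180; 0 0 0 0 0 0 220; 0 0 0 0 0 0 220; 0 0 0 0 0 0 220' 35
```

```text
[0.44011593 0.19642467 0.111     ]
time: 5.18
tool_pos: [0.4406, 0.1973, 0.0728]
tcp_rot: [-3.141, 0.0, -0.001]
wrist_force: [-0.2, -0.1, 5.5]
width: 0.346
```

```bash
python3 -m crank '0 0 0 0 0 0 220; 0 0 0 0 0 0 220'
python3 -m crank '0 0 -3 0 0 0 220; 0 0 -8 0 0 0 220; 0 0 -15 0 0 0 220; 0 0 -15 0 0 0 220'
python3 - <<'E'
from h import *
grab('side','side3');grab('wrist','wrist3')
s=cv2.imread('pics/side3.png');w=cv2.imread('pics/wrist3.png')
cv2.imwrite('pics/c3.png',cv2.hconcat([cv2.resize(s[150:250,240:350],(400,364)),cv2.resize(w,(400,364))]))
E
```

```text
time: 5.42
tool_pos: [0.4406, 0.1974, 0.0728]
tcp_rot: [-3.141, 0.0, -0.001]
wrist_force: [-1.2, -0.7, 4.1]
width: 0.345
time: 5.92
tool_pos: [0.4407, 0.1975, 0.088]
tcp_rot: [-3.141, 0.0, -0.002]
wrist_force: [1.2, 0.7, -3.3]
width: 0.345
```

View pics/c3.png

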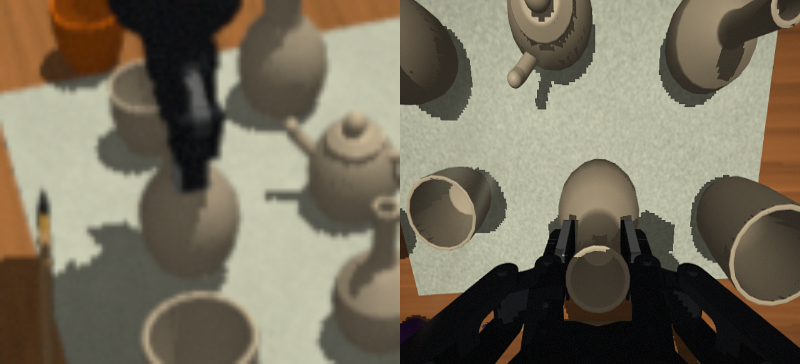

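```bash
python3 -m crank '0 0 -15 0 0 0 220; 0 0 -40 0 0 0 220; 0 0 -70 0 0 0 220; 3 15 -100 0 0 0 220; 10 50 -120 0 0 0 220; 18 90 -125 0 0 0 220; 28 130 -125 0 0 0 220; 37 170 -125 0 0 0 220; 46 210 -125 0 0 0 220; 55 250 -125 0 0 0 220; 64 290 -125 0 0 0 220; 73 330 -125 0 0 0 220; 82 370 -122 0 0 0 220; 88 398 -105 0 0 0 220; 90 408 -85 0 0 0 220; 90 410 -65 0 0 0 220; 90 410 -45 0 0 0 220; 90 410 -30 0 0 0 220; 90 410 -20 0 0 0 220; 90 410 -20 0 0 0 220'
python3 - <<'E'
from h import *
grab('side','side4');grab('scene','scene4')
s=cv2.imread('pics/side4.png');w=cv2.imread('pics/scene4.png')
cv2.imwrite('pics/c4.png',cv2.hconcat([cv2.resize(s[260:420,290:450],(400,400)),cv2.resize(w[180:350,140:310],(400,400))]))
E
```

```text
time: 8.52
tool_pos: [0.5295, -0.2121, 0.1064]
tcp_rot: [-3.141, -0.001, 0.002]
wrist_force: [0.0, 0.6, -2.6]
width: 0.344
```

View pics/c4.png

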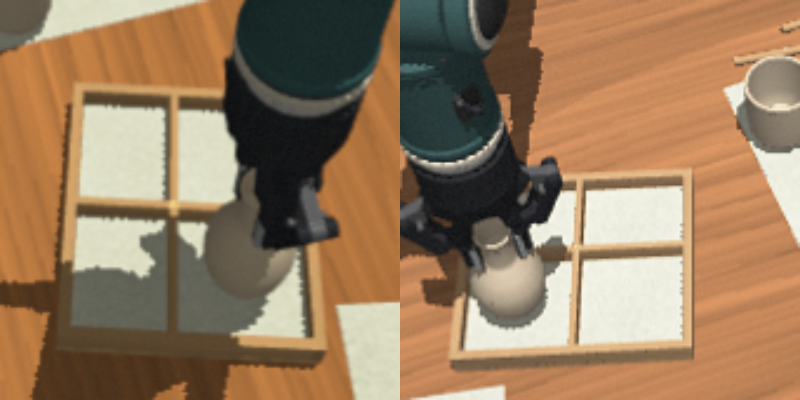

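```bash
python3 -m crank '0 0 6 0 0 0 220; 0 0 12 0 0 0 220; 0 0 17 0 0 0 220; 0 0 21 0 0 0 220; 0 0 23 0 0 0 220; 0 0 24 0 0 0 220;0 0 24 0 0 0 220'
python3 -m crank '0 0 0.5 0 0 0 220; 0 0 1 0 0 0 220; 0 0 1 0 0 0 220'
python3 -m crank '0 0 0.5 0 0 0 220; 0 0 1 0 0 0 220; 0 0 1 0 0 0 220'
```

```text
time: 9.5
tool_pos: [0.5301, -0.2128, 0.0833]
tcp_rot: [3.142, -0.0, 0.0]
wrist_force: [0.1, -0.3, -1.9]
width: 0.349
time: 9.88
tool_pos: [0.53, -0.2128, 0.0823]
tcp_rot: [3.142, -0.0, -0.0]
wrist_force: [-0.3, 0.4, -3.0]
width: 0.349
time: 10.25
tool_pos: [0.53, -0.2127, 0.0812]
tcp_rot: [-3.142, 0.0, 0.0]
wrist_force: [-0.0, 0.4, -3.3]
width: 0.344
```

```bash
python3 -m crank '0 0 0.5 0 0 0 220; 0 0 1 0 0 0 220; 0 0 1 0 0 0 220'
python3 -m crank '0 0 0.5 0 0 0 220; 0 0 0.5 0 0 0 220; 0 0 0.5 0 0 0 220'
```

```text
time: 10.62
tool_pos: [0.5305, -0.213, 0.0809]
tcp_rot: [3.141, -0.0, 0.002]
wrist_force: [-1.0, 0.4, 1.3]
width: 0.347
time: 11.0
tool_pos: [0.5308, -0.2132, 0.0808]
tcp_rot: [3.141, -0.0, 0.002]
wrist_force: [-1.2, -0.8, 6.3]
width: 0.345
```

```bash
python3 -m crank '0 0 0 0 0 0 150; 0 0 0 0 0 0 110; 0 0 0 0 0 0 60; 0 0 0 0 0 0 30; 0 0 0 0 0 0 30; 0 0 -8 0 0 0 20; 0 0 -30 0 0 0 0; 0 0 -60 0 0 0 0; 0 0 -100 0 0 0 0; 0 0 -120 0 0 0 0; 0 0 -120 0 0 0 0'
python3 - <<'E'
from h import *
grab('wrist','wrist5')
E
```

```text
time: 12.38
tool_pos: [0.5313, -0.2134, 0.202]
tcp_rot: [3.14, -0.0, 0.006]
wrist_force: [-0.3, -0.3, 0.4]
width: 0.997
```

View pics/wrist5.png

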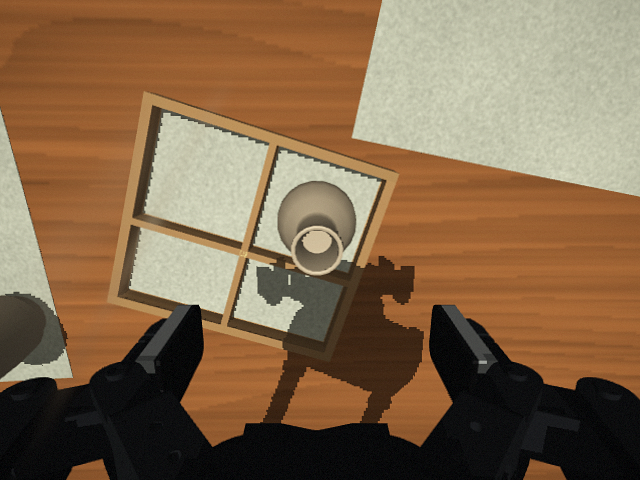

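```bash
python3 - <<'E'
from h import *
c=load('wrist5')
Q=np.array([onz(c,u,v,.026)[:2] for u,v in[(145,92),(399,174),(330,360),(107,299)]]);print(Q.round(4),Q.mean(0))
ax=(Q[0]+Q[1]-Q[2]-Q[3]);print(np.arctan2(ax[1],ax[0])); ay=Q[0]+Q[3]-Q[1]-Q[2];print(np.arctan2(-ay[0],ay[1]))
f=onz(c,317,250,.119)[:2];t=-.297;Rm=np.array([[np.cos(t),-np.sin(t)],[np.sin(t),np.cos(t)]]);print(f,Rm.T@(f-Q.mean(0)),read_state()['tool_pos'])
for p in [(38,50),(38,-50),(-50,50),(-50,-50)]: print(p,Rm@np.array(p)/1000+[.509,-.1535])
E
```

```text
[[ 0.6273 -0.0823]
 [ 0.565  -0.282 ]
 [ 0.3894 -0.2272]
 [ 0.4533 -0.0266]] [ 0.50874255 -0.15448752]
-0.30619694079607
-0.3053748668320516
[ 0.52994149 -0.21417309] [ 0.03773797 -0.05086853] [ 0.53020702 -0.21283721  0.19998682]
(38, 50) [ 0.55996896 -0.11680987]
(38, -50) [ 0.53070367 -0.21243175]
(-50, 50) [ 0.47582171 -0.09105642]
(-50, -50) [ 0.44655642 -0.18667829]
```

```bash
python3 -m crank '0 -20 0 0 0 0 0; 1 -60 0 0 0 0 0; 2 -110 0 0 0 0 0; 3 -160 0 0 0 0 0; 4 -210 0 0 0 0 0; 5 -260 0 0 0 0 0; 5 -310 0 0 0 0 0; 6 -360 0 0 0 0 0; 7 -410 0 0 0 0 0; 8 -460 0 0 0 0 0; 8 -505 0 0 0 0 0; 8 -540 5 0 0 0 0; 8 -555 25 0 0 0 0; 8 -556 50 0 0 0 0; 8 -556 75 0 0 0 0; 8 -556 98 0 0 0 0; 8 -556 115 0 0 0 0; 8 -556 125 0 0 0 0; 8 -556 128 0 0 0 0; 8 -556 128 0 0 0 0'
python3 - <<'E'
from h import *
grab('wrist','wrist6')
E
```

```text
time: 14.92
tool_pos: [0.5386, 0.3434, 0.0722]
tcp_rot: [-3.141, 0.001, -0.001]
wrist_force: [0.6, 0.5, -0.1]
width: 1.001
```

View pics/wrist6.png

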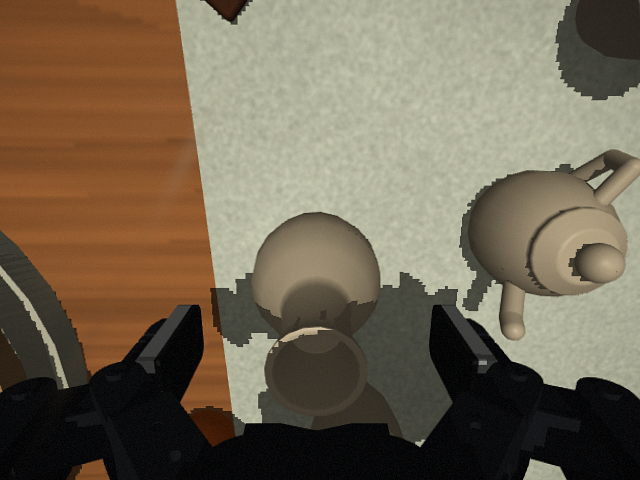

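```bash
python3 -m crank '0 0 0 0 0 0 60; 0 0 0 0 0 0 110; 0 0 0 0 0 0 150; 0 0 0 0 0 0 180; 0 0 0 0 0 0 220; 0 0 0 0 0 0 220; 0 0 0 0 0 0 220; 0 0 0 0 0 0 220' 35
python3 -m crank '0 0 -3 0 0 0 220; 0 0 -8 0 0 0 220; 0 0 -15 0 0 0 220; 0 0 -15 0 0 0 220'
```

```text
time: 15.98
tool_pos: [0.5385, 0.3434, 0.0723]
tcp_rot: [-3.141, 0.0, -0.001]
wrist_force: [-1.5, 0.1, 5.3]
width: 0.343
time: 16.48
tool_pos: [0.5387, 0.3435, 0.0876]
tcp_rot: [-3.141, 0.0, -0.002]
wrist_force: [-0.1, -0.3, -1.9]
width: 0.339
```

```bash
python3 -m crank '0 0 -25 0 0 0 220; 0 0 -50 0 0 0 220; 0 0 -80 0 0 0 220; 0 10 -110 0 0 0 220; 2 40 -125 0 0 0 220; 4 80 -130 0 0 0 220; 6 125 -130 0 0 0 220; 8 170 -130 0 0 0 220; 10 215 -130 0 0 0 220; 12 260 -130 0 0 0 220; 14 305 -130 0 0 0 220; 16 350 -130 0 0 0 220; 18 395 -130 0 0 0 220; 20 430 -125 0 0 0 220; 21 452 -105 0 0 0 220; 21 460 -80 0 0 0 220; 21 460 -55 0 0 0 220; 21 460 -35 0 0 0 220; 21 460 -20 0 0 0 220; 21 460 -20 0 0 0 220'
python3 -m crank '0 0 6 0 0 0 220; 0 0 12 0 0 0 220; 0 0 17 0 0 0 220; 0 0 21 0 0 0 220; 0 0 23 0 0 0 220; 0 0 24 0 0 0 220;0 0 24 0 0 0 220'
python3 - <<'E'
from h import *
grab('side','side7');grab('scene','scene7')
s=cv2.imread('pics/side7.png');w=cv2.imread('pics/scene7.png')
cv2.imwrite('pics/c7.png',cv2.hconcat([cv2.resize(s[260:420,290:450],(400,400)),cv2.resize(w[180:350,140:310],(400,400))]))
E
```

```text
time: 18.98
tool_pos: [0.558, -0.1163, 0.1054]
tcp_rot: [-3.141, -0.0, 0.004]
wrist_force: [0.4, 0.2, -1.2]
width: 0.34
time: 19.85
tool_pos: [0.5591, -0.1168, 0.0828]
tcp_rot: [-3.142, 0.0, -0.0]
wrist_force: [0.7, -0.1, -1.6]
width: 0.339
```

View pics/c7.png

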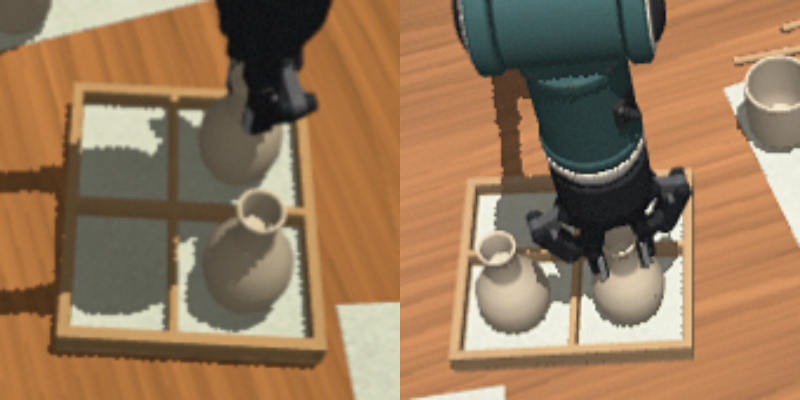

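```bash
python3 -m crank '0 0 0.5 0 0 0 220; 0 0 1 0 0 0 220; 0 0 1 0 0 0 220'
python3 -m crank '0 0 0.5 0 0 0 220; 0 0 1 0 0 0 220; 0 0 1 0 0 0 220'
python3 -m crank '0 0 0.5 0 0 0 220; 0 0 1 0 0 0 220; 0 0 1 0 0 0 220'
```

```text
time: 20.32
tool_pos: [0.559, -0.1168, 0.0817]
tcp_rot: [-3.142, 0.0, 0.0]
wrist_force: [-0.4, 0.6, -1.5]
width: 0.341
time: 20.7
tool_pos: [0.559, -0.1168, 0.0807]
tcp_rot: [-3.142, 0.0, 0.0]
wrist_force: [0.5, -0.4, -1.9]
width: 0.342
time: 21.08
tool_pos: [0.5596, -0.1168, 0.0804]
tcp_rot: [3.141, -0.0, 0.001]
wrist_force: [-0.5, 0.8, 2.5]
width: 0.337
```

```bash
python3 -m crank '0 0 0.5 0 0 0 220; 0 0 0.5 0 0 0 150; 0 0 0.5 0 0 0 110; 0 0 0.5 0 0 0 70; 0 0 0.5 0 0 0 60; 0 0 0.5 0 0 0 60; 0 0 -8 0 0 0 60; 0 0 -30 0 0 0 60; 0 0 -60 0 0 0 60; 0 0 -100 0 0 0 40; 0 0 -120 0 0 0 0; 0 0 -120 0 0 0 0'
python3 - <<'E'
from h import *
grab('wrist','wrist8');grab('side','side8')
E
```

```text
time: 22.58
tool_pos: [0.5604, -0.1171, 0.202]
tcp_rot: [3.141, -0.0, 0.007]
wrist_force: [-0.2, -0.1, -0.7]
width: 1.005
```

View pics/wrist8.png

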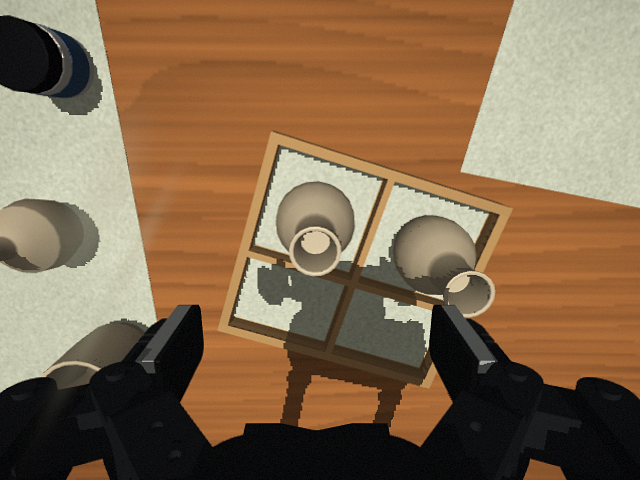

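```bash
python3 -m crank '-5 -20 0 0 0 0 0; -17 -60 0 0 0 0 0; -30 -108 0 0 0 0 0; -43 -156 0 0 0 0 0; -56 -204 0 0 0 0 0; -69 -252 0 0 0 0 0; -82 -300 0 0 0 0 0; -95 -348 0 0 0 0 0; -107 -392 0 0 0 0 0; -115 -422 10 0 0 0 0; -119 -435 35 0 0 0 0; -119 -436 65 0 0 0 0; -119 -436 90 0 0 0 0; -119 -436 100 0 0 0 0; -119 -436 100 0 0 0 0;-119 -436 100 0 0 0 0'
python3 - <<'E'
from h import *
c=grab('wrist','wrist9')
E
```

```text
time: 24.68
tool_pos: [0.4406, 0.3197, 0.1007]
tcp_rot: [-3.141, 0.0, -0.002]
wrist_force: [0.3, 0.4, -0.4]
width: 1.003
```

View pics/wrist9.png

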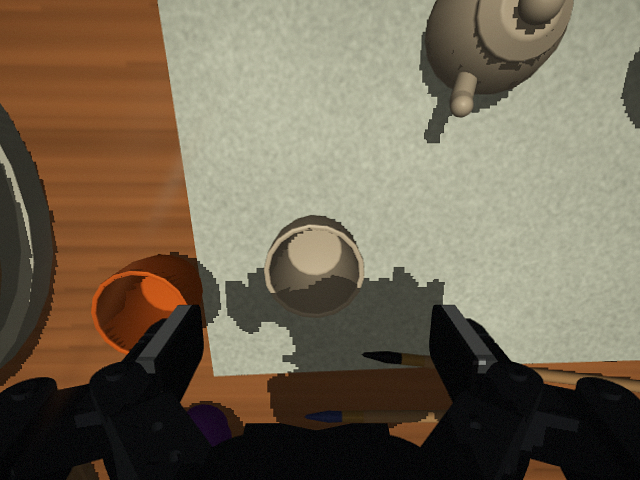

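```bash
python3 - <<'E'
from h import *
c=load('wrist9')
print(onz(c,314,270,.052),onz(c,188,300,.052))
E
```

```text
[0.43917218 0.32083158 0.052     ] [0.42176124 0.38933909 0.052     ]
```

Centred within 2 mm. Narrow the opening a bit and descend.

```bash
python3 -m crank '-1 -1 10 0 0 0 35; -1 -1 20 0 0 0 35; -1 -1 20 0 0 0 35; -1 -1 40 0 0 0 35; -1 -1 55 0 0 0 35; -1 -1 68 0 0 0 35; -1 -1 77 0 0 0 35; -1 -1 80 0 0 0 35; -1 -1 80 0 0 0 35' 30
python3 -m crank '0 0 0 0 0 0 60; 0 0 0 0 0 0 90; 0 0 0 0 0 0 120; 0 0 0 0 0 0 140; 0 0 0 0 0 0 140; 0 0 0 0 0 0 140' 30
```

```text
time: 25.85
tool_pos: [0.4392, 0.3203, 0.0198]
tcp_rot: [3.142, -0.0, -0.0]
wrist_force: [0.3, -0.3, -0.3]
width: 0.864
time: 26.6
tool_pos: [0.4397, 0.3206, 0.0205]
tcp_rot: [-3.141, 0.0, -0.002]
wrist_force: [-1.0, -0.3, 5.7]
width: 0.614
```

```bash
python3 -m crank '0 0 -3 0 0 0 140; 0 0 -8 0 0 0 140; 0 0 -15 0 0 0 140; 0 0 -15 0 0 0 140'
python3 - <<'E'
from h import *
c=grab('wrist','wrist10')
E
```

```text
time: 27.1
tool_pos: [0.4397, 0.3206, 0.0356]
tcp_rot: [-3.141, 0.0, -0.002]
wrist_force: [-0.4, 0.2, -1.6]
width: 0.611
```

View pics/wrist10.png

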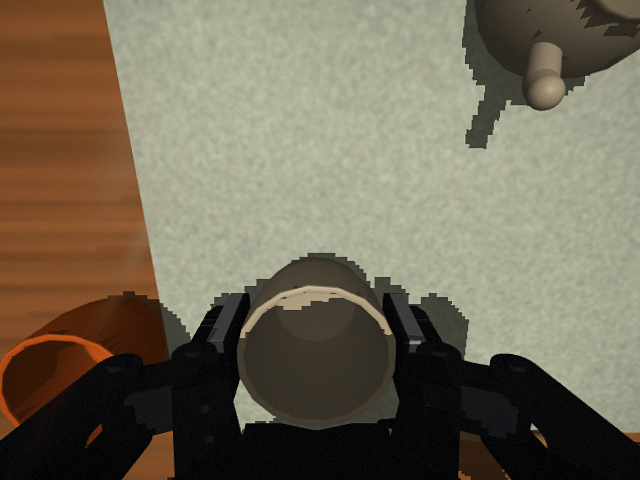

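```bash
python3 -m crank '0 0 -30 0 0 0 140; 0 0 -65 0 0 0 140; 0 10 -100 0 0 0 140; 0 40 -118 0 0 0 140; 1 85 -120 0 0 0 140; 2 130 -120 0 0 0 140; 3 175 -120 0 0 0 140; 3 220 -120 0 0 0 140; 4 265 -120 0 0 0 140; 5 310 -120 0 0 0 140; 5 355 -120 0 0 0 140; 6 400 -120 0 0 0 140; 7 440 -120 0 0 0 140; 7 475 -115 0 0 0 140; 7 498 -95 0 0 0 140; 7 507 -70 0 0 0 140; 7 507 -45 0 0 0 140; 7 507 -25 0 0 0 140; 7 507 -12 0 0 0 140; 7 507 -12 0 0 0 140'
python3 -m crank '0 0 5 0 0 0 140; 0 0 10 0 0 0 140; 0 0 14 0 0 0 140; 0 0 16 0 0 0 140; 0 0 16 0 0 0 140'
python3 - <<'E'
from h import *
grab('side','side11');grab('scene','scene11')
s=cv2.imread('pics/side11.png');w=cv2.imread('pics/scene11.png')
cv2.imwrite('pics/c11.png',cv2.hconcat([cv2.resize(s[260:420,290:450],(400,400)),cv2.resize(w[180:350,140:310],(400,400))]))
E
```

```text
time: 29.65
tool_pos: [0.4451, -0.1863, 0.0457]
tcp_rot: [-3.14, 0.0, 0.004]
wrist_force: [0.0, 0.0, -0.2]
width: 0.614
time: 30.28
tool_pos: [0.4459, -0.1867, 0.0306]
tcp_rot: [-3.141, 0.0, 0.0]
wrist_force: [-0.4, 0.1, -0.4]
width: 0.615
```

View pics/c11.png

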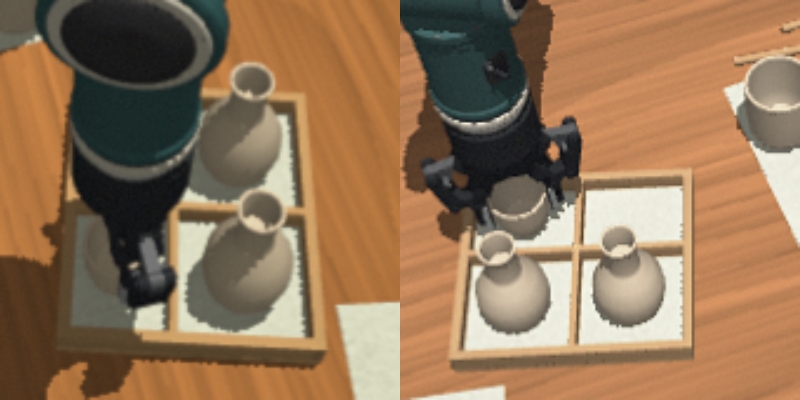

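```bash
python3 -m crank '0 0 0.5 0 0 0 140; 0 0 1 0 0 0 140; 0 0 1 0 0 0 140'
python3 -m crank '0 0 0.5 0 0 0 140; 0 0 1 0 0 0 140; 0 0 1 0 0 0 140'
python3 -m crank '0 0 0.5 0 0 0 140; 0 0 0.5 0 0 0 140; 0 0 0.5 0 0 0 140'
```

```text
time: 30.75
tool_pos: [0.446, -0.1868, 0.0298]
tcp_rot: [3.142, -0.0, -0.0]
wrist_force: [0.6, -0.3, -0.6]
width: 0.61
time: 31.12
tool_pos: [0.446, -0.1867, 0.0287]
tcp_rot: [-3.142, 0.0, 0.0]
wrist_force: [-0.6, 0.8, -0.6]
width: 0.613
time: 31.5
tool_pos: [0.4462, -0.1868, 0.0286]
tcp_rot: [3.142, -0.0, 0.0]
wrist_force: [-0.6, 1.0, 3.4]
width: 0.618
```

```bash
python3 -m crank '0 0 0 0 0 0 85; 0 0 0 0 0 0 60; 0 0 0 0 0 0 35; 0 0 0 0 0 0 35; 0 0 0 0 0 0 35; 0 0 -10 0 0 0 35; 0 0 -30 0 0 0 35; 0 0 -60 0 0 0 35; 0 0 -100 0 0 0 35; 0 0 -140 0 0 0 20; 0 0 -170 0 0 0 0; 0 0 -170 0 0 0 0'
python3 - <<'E'
from h import *
grab('wrist','wrist12')
E
```

```text
time: 33.0
tool_pos: [0.4482, -0.1878, 0.2022]
tcp_rot: [3.138, -0.0, 0.01]
wrist_force: [0.4, 0.4, -0.5]
width: 1.002
```

View pics/wrist12.png

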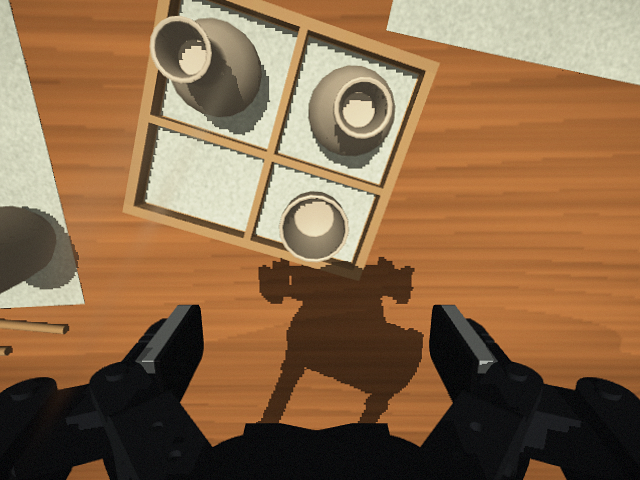

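```bash
python3 -m crank '12 -20 0 0 0 0 0; 36 -64 0 0 0 0 0; 60 -107 0 0 0 0 0; 84 -150 0 0 0 0 0; 108 -193 0 0 0 0 0; 132 -236 0 0 0 0 0; 156 -279 0 0 0 0 0; 180 -322 0 0 0 0 0; 200 -358 0 0 0 0 0; 212 -380 5 0 0 0 0; 216 -387 25 0 0 0 0; 216 -387 55 0 0 0 0; 216 -387 82 0 0 0 0; 216 -387 100 0 0 0 0; 216 -387 100 0 0 0 0;216 -387 100 0 0 0 0'
python3 - <<'E'
from h import *
c=grab('wrist','wrist13')
E
```

```text
time: 35.05
tool_pos: [0.6627, 0.1999, 0.0991]
tcp_rot: [-3.141, 0.001, -0.002]
wrist_force: [0.3, -0.3, 0.2]
width: 1.004
```

View pics/wrist13.png

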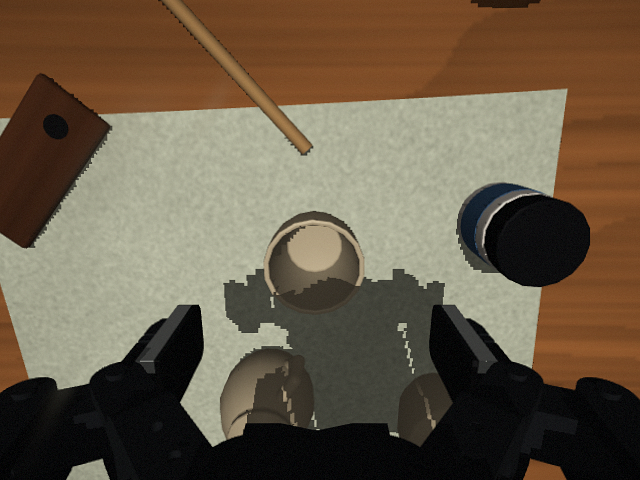

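```bash
python3 - <<'E'
from h import *
c=load('wrist13')
print(onz(c,314,267,.052))
E
python3 -m crank '-1 -1 10 0 0 0 35; -1 -1 20 0 0 0 35; -1 -1 20 0 0 0 35; -1 -1 40 0 0 0 35; -1 -1 55 0 0 0 35; -1 -1 68 0 0 0 35; -1 -1 76 0 0 0 35; -1 -1 79 0 0 0 35; -1 -1 79 0 0 0 35' 30
python3 -m crank '0 0 0 0 0 0 60; 0 0 0 0 0 0 90; 0 0 0 0 0 0 120; 0 0 0 0 0 0 140; 0 0 0 0 0 0 140; 0 0 0 0 0 0 140' 30
python3 -m crank '0 0 -3 0 0 0 140; 0 0 -8 0 0 0 140; 0 0 -15 0 0 0 140; 0 0 -15 0 0 0 140'
```

```text
[0.66358925 0.20094331 0.052     ]
time: 36.22
tool_pos: [0.6613, 0.2013, 0.0193]
tcp_rot: [-3.142, 0.0, -0.0]
wrist_force: [0.3, -0.2, 0.4]
width: 0.864
time: 36.98
tool_pos: [0.6618, 0.2013, 0.0202]
tcp_rot: [-3.141, 0.0, -0.002]
wrist_force: [-0.2, -0.8, 5.8]
width: 0.611
time: 37.48
tool_pos: [0.6618, 0.2014, 0.0352]
tcp_rot: [-3.141, 0.0, -0.002]
wrist_force: [-0.4, -0.6, -0.6]
width: 0.612
```

```bash
python3 -m crank '0 0 -30 0 0 0 140; 0 0 -65 0 0 0 140; -3 5 -100 0 0 0 140; -15 23 -118 0 0 0 140; -40 62 -120 0 0 0 140; -65 101 -120 0 0 0 140; -90 140 -120 0 0 0 140; -115 180 -120 0 0 0 140; -140 219 -120 0 0 0 140; -163 255 -120 0 0 0 140; -180 281 -115 0 0 0 140; -187 292 -95 0 0 0 140; -187 292 -70 0 0 0 140; -187 292 -45 0 0 0 140; -187 292 -25 0 0 0 140; -187 292 -12 0 0 0 140; -187 292 -12 0 0 0 140'
python3 -m crank '0 0 5 0 0 0 140; 0 0 10 0 0 0 140; 0 0 14 0 0 0 140; 0 0 16 0 0 0 140; 0 0 16 0 0 0 140'
python3 - <<'E'
from h import *
grab('side','side14');grab('scene','scene14')
s=cv2.imread('pics/side14.png');w=cv2.imread('pics/scene14.png')
cv2.imwrite('pics/c14.png',cv2.hconcat([cv2.resize(s[260:420,290:450],(400,400)),cv2.resize(w[180:350,140:310],(400,400))]))
E
```

```text
time: 39.6
tool_pos: [0.4732, -0.0905, 0.0454]
tcp_rot: [-3.141, 0.0, 0.003]
wrist_force: [0.4, -0.6, -1.3]
width: 0.614
time: 40.22
tool_pos: [0.474, -0.0907, 0.0302]
tcp_rot: [-3.141, 0.0, 0.0]
wrist_force: [0.4, 0.4, -1.0]
width: 0.611
```

View pics/c14.png

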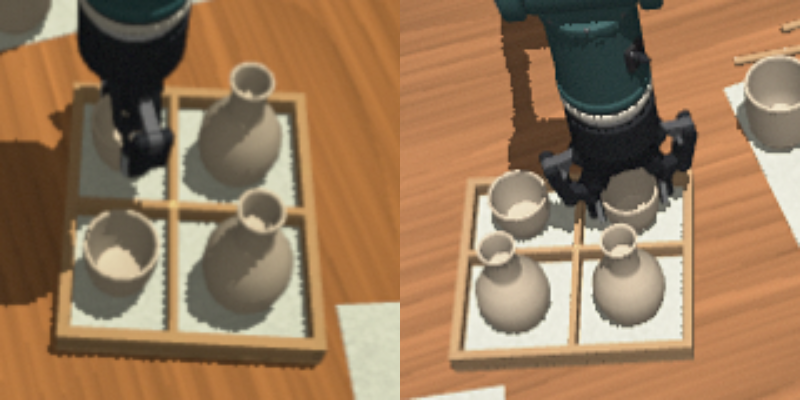

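```bash
python3 -m crank '0.5 0 0.5 0 0 0 140; 1 0 1 0 0 0 140; 1 0 1 0 0 0 140'
python3 -m crank '0 0 0.5 0 0 0 140; 0 0 1 0 0 0 140; 0 0 1 0 0 0 140'
python3 -m crank '0 0 0.5 0 0 0 140; 0 0 0.5 0 0 0 140; 0 0 0.5 0 0 0 140'
```

```text
time: 40.7
tool_pos: [0.4751, -0.0908, 0.0293]
tcp_rot: [-3.142, 0.0, 0.0]
wrist_force: [-0.6, -0.1, -0.5]
width: 0.612
time: 41.08
tool_pos: [0.475, -0.0908, 0.0282]
tcp_rot: [-3.142, 0.0, 0.0]
wrist_force: [-0.0, 0.3, -1.4]
width: 0.61
time: 41.45
tool_pos: [0.4752, -0.0908, 0.0281]
tcp_rot: [3.142, -0.0, 0.0]
wrist_force: [-1.6, 1.2, 4.6]
width: 0.609
```

```bash
python3 -m crank '0 0 0 0 0 0 85; 0 0 0 0 0 0 60; 0 0 0 0 0 0 35; 0 0 0 0 0 0 35; 0 0 0 0 0 0 35; 0 0 -10 0 0 0 35; 0 0 -30 0 0 0 35; 0 0 -60 0 0 0 35; 0 0 -100 0 0 0 35; 0 0 -140 0 0 0 20; 0 0 -180 0 0 0 0; 0 0 -220 0 0 0 0; 0 0 -240 0 0 0 0; 0 0 -240 0 0 0 0; 0 0 -240 0 0 0 0'
python3 - <<'E'
from h import *
grab('wrist','wrist15');grab('scene','scene15');grab('side','side15')
s=cv2.imread('pics/side15.png');w=cv2.imread('pics/wrist15.png')
cv2.imwrite('pics/c15.png',cv2.vconcat([cv2.hconcat([cv2.resize(w,(400,300)),cv2.resize(s,(400,300))]),cv2.resize(cv2.imread('pics/scene15.png')[140:350,150:500],(800,300))]))
E
```

```text
time: 43.32
tool_pos: [0.4744, -0.0906, 0.2669]
tcp_rot: [-3.141, 0.0, 0.002]
wrist_force: [-0.5, 0.1, -0.4]
width: 1.001
```

View pics/c15.png

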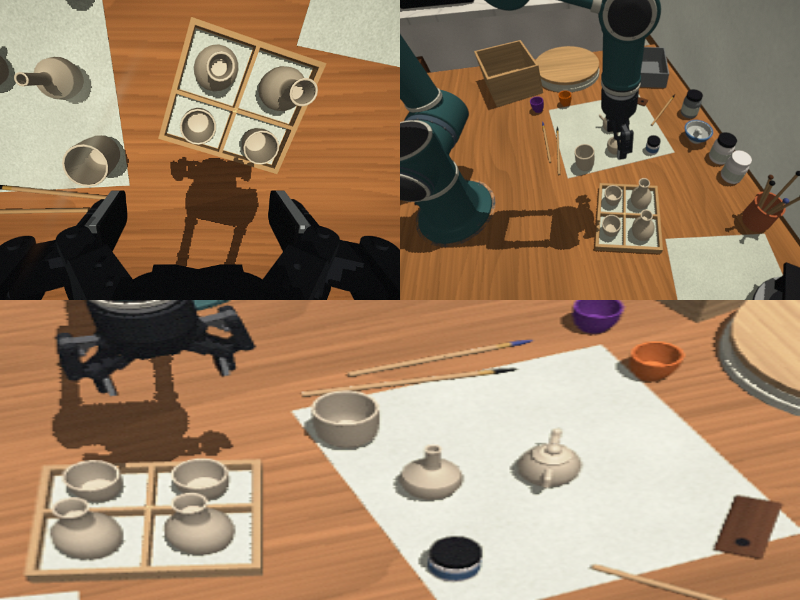

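View pics/wrist15.png

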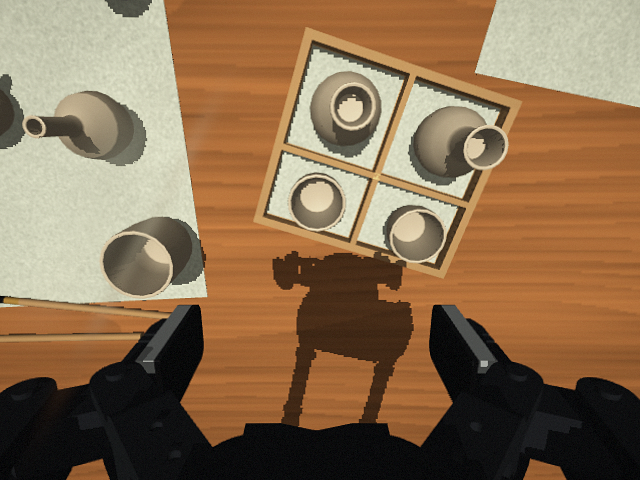

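```bash
python3 - <<'E'
from h import *
c=load('wrist15')
Q=np.array([onz(c,u,v,.026)[:2] for u,v in[(306,28),(521,103),(442,277),(254,220)]]);m=Q.mean(0)
ax=(Q[0]+Q[1]-Q[2]-Q[3]);t=np.arctan2(ax[1],ax[0]);Rm=np.array([[np.cos(t),-np.sin(t)],[np.sin(t),np.cos(t)]]);print(m,t)
for u,v,z in [(354,105,.119),(485,147,.119),(317,202,.060),(416,236,.060)]: print((1000*Rm.T@(onz(c,u,v,z)[:2]-m)).round(1))
print('tea',onz(c,138,263,.08),'vase',onz(c,35,126,.112))
a=load('scene0')['pixels'].astype(int);b=load('scene15')['pixels'].astype(int)
for n,(y0,y1,x0,x1) in dict(vase=(240,282,322,356),cruet=(230,272,374,408),jar=(303,338,334,364),tea=(200,245,283,318)).items():
    print(n,np.abs(a-b)[y0:y1,x0:x1].mean())
E
```

```text
[ 0.50810396 -0.15397675] -0.30633517038420954
[38.1 50.1]
[ 39.2 -50.7]
[-47.9  50.3]
[-50.8 -48.7]
tea [0.42533749 0.07043551 0.08      ] vase [0.54401981 0.11457414 0.112     ]
vase 2.103641456582633
cruet 2.0711951447245567
jar 2.399047619047619
tea 2.1845502645502646
```

All four pieces are within about 2 mm of their bay centres, and the look-alikes have not moved. Handing in.

```bash
python3 -c "
from workcell import job
print(job.finish_job())"
```

```text
the job is handed in; nothing more can be done
None
```

I packed both flasks, gripped by the neck, into the large bays and both cups into the small bays. Each piece was lowered in 1 mm steps until the wrist felt the floor, then released. I handed the job in at about 43 s, with the gripper open and clear above the box; the hand-in reports no verdict.

- **Placement:** in the last wrist picture, the pieces sat within about 2 mm of their bay centres in the box frame, in mm:

| Piece | x | y |
|---|---|---|
| Flask | 38.1 | 50.1 |
| Flask | 39.2 | -50.7 |
| Cup | -47.9 | 50.3 |
| Cup | -50.8 | -48.7 |

- **Seating:** all four look upright in the pictures. They made contact within about 1 mm of the expected bay-floor height; I did not measure tilt or height separately after release.
- **Pieces to leave alone:** the tea cup, bud vase, soy cruet and glaze jar look the same in the scene camera before and after. The tea cup and vase also measured within about 3 mm of where they started.
- **Disagreement:** the scene and side cameras first differed by 5–6 mm for the second cup and the glaze jar. I checked that cup again with the wrist camera before gripping it. The jar had only the before-and-after scene comparison.

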